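# Clamp the card pack in the padding jig

## Task

Clamp the pack of cards that lies in the jig, ready for its edge to be glued: with a finger, push the steel clamp strap round over the cards until it stops, and only then push the raised cam lever down as far as it goes, so that the strap's pad presses on the cards. Leave the cards lying in their nest, and do not disturb the glue stick, the brass weight and the thin card pack beside the jig.

Things in the scene. Friction and masses are not known exactly. Their poses are not given: they have to be found in the camera images.
- jig: Fixed jig: aluminium base plate 150 x 200 x 12 mm; origin at the centre of its underside on the work surface, x and y along the 150 and 200 mm sides, z up. Low dark fences (to 30 mm above the work surface) surround the cards, centred at (0, -15) mm. The clamp stud stands at (0, 70) mm; a thin stop pin (radius 5 mm, top at 72 mm) at (18.5, 40) mm, behind the closed strap
- pivot (a point): Point on the vertical axis of the clamp stud, 68 mm above the work surface (mid-height of the strap); the strap turns about this axis
- strap_end (a point): Mid-width, mid-thickness of the steel clamp strap, 120 mm from the pivot axis, near its free end. Flat bar 26 mm wide, 16 mm thick, 60 to 76 mm above the work surface, reaching 148 mm from the pivot (round end); under it, 85 mm out, a sprung rubber pad of radius 13 mm, 4 mm clear of the cards' top. Starts open, towards the jig's -x; 1 to 2 N here moves it and it stays where left
- strap (a joint): Swing of the strap about the vertical pivot axis (rad): 0 fully open, grows anticlockwise seen from above, 1.6 at its stop, where the strap points to the jig's -y and the pad is over the middle of the cards. Starts between 0 and 0.35
- lever_hinge (a point): Centre of the cam lever's horizontal hinge pin, on the pivot axis 92 mm above the work surface; the pin lies across the strap
- lever_pad (a point): Middle of the black cam lever's upper face, 85 mm along it from the hinge and 5 mm off its centre line: push here. The lever reaches 110 mm from the hinge, is 20 mm wide and 10 mm thick, turns with the strap, and lies in the strap's vertical plane, leaning to the other side of the pivot, away from the strap's free end
- lever (a joint): Angle of the cam lever (rad): 0 raised (1.15 rad above horizontal); grows as it goes down, 1.1 at its stop (0.05 rad above horizontal). Starts between 0 and 0.2. Takes about 3 to 5 N at lever_pad and stays where it is left; as it goes down the strap sinks about 7 mm and its pad presses on the cards
- card_pack: Loose banded pack of cards, 86 x 56 x 33 mm, lying flat in the jig between the fences; origin at the centre of its underside; its top is 45 mm above the work surface
- bar: The steel strap bar with its rubber pad (sinks as the lever goes down); origin on the pivot axis at the height of the work surface while the lever is up, x along the strap to its free end
- glue_stick: Bystander: glue stick standing on the work surface on the -y side of the jig, 24 mm diameter, 86 mm high; origin at the centre of its underside
- weight: Bystander: brass check weight with a neck, 29 mm diameter, 46 mm high, on the -y side of the jig; origin at the centre of its underside
- card_pack_low: Bystander: a thinner banded pack of cards, 56 x 86 x 23 mm, lying on the work surface on the robot's side of the jig towards -y; origin at the centre of its underside
Not all that is in view belongs to the job. What is shaped like the card_pack but orange or pink is not meant.

How it is judged:
On the way, in this order (a step that is already met when the one before it is completed fails the run):
1. the strap is swung over the cards to its stop while the lever is still up (value of joint strap above 1.53 rad and value of joint lever below 0.45 rad), for 0.2 s.
2. the cam lever is pushed fully down (value of joint lever above 1.02 rad), for 0.2 s.
At the end, for the whole second after the job is handed in: The strap is within 0.07 rad of its stop over the cards, the lever within 0.08 rad of its lower stop, the pad presses on the cards with more than 2 N, and the pack lies still within 6 mm of where it began (value of joint strap above 1.53 rad and value of joint lever above 1.02 rad and contact force between bar and card_pack above 2 N and distance of card_pack from where it was at the start of the episode below 0.006 m and linear speed of card_pack below 0.01 m/s); the robot touches nothing.
It fails at once if the card pack is lifted or shoved out of its nest (distance of card_pack from where it was at the start of the episode above 0.01 m).
It fails at once if the glue stick is disturbed (distance of glue_stick from where it was at the start of the episode above 0.015 m).
It fails at once if the check weight is disturbed (distance of weight from where it was at the start of the episode above 0.015 m).
It fails at once if the thin card pack is disturbed (distance of card_pack_low from where it was at the start of the episode above 0.015 m).
It also fails if it takes over 54 s, if anything falls off the work surface, if the arm or the gripper's body presses on something with over 40 N, if the wrist force passes 120 N, or if a joint passes its speed limit or range.

## Robot

A 7-joint arm with a two-finger parallel gripper is mounted at the origin on the work surface; the furniture and walls round the work are solid. World frame = base frame: x ahead of the robot, y to its left, z up, the work surface at z = 0. Lengths are in m, angles in rad, forces in N, time in s.
With the tool pointing down it reaches from about 0.4 to 0.85 m from the base axis. Payload 10.4 kg.
Tool frame: the origin (TCP) lies at the very end of the fingers, on their centre line; the grasp point (between the pads) lies 19 mm behind it; x points along the fingers, z is the direction in which the jaws open and shut, and the axes are right-handed (so a half turn about x gives the same grasp; the last joint's range is limited). The gripper opens to 85 mm and grips with 20 to 120 N. Pads are 22 mm wide; open, the fingers measure 114 mm over their backs; the gripper's body (76 mm by 85 mm) begins 54 mm behind the grasp point. The pads swing forward as they close: fully open they stand 13 mm farther back than shut.
Start: joints at [-1.257, 0.332, -0.065, 1.46, 0.022, 1.35, -0.088], TCP at [0.207, 0.59, 0.231] pointing down, gripper open.
Joint ranges: [-2.6, 2.6], [-0.5, 2.12], [-1.47, 1.34], [0.16, 2.42], [-1.27, 4.41], [0.06, 2.06], [-2.6, 2.6]. Speed limits (rad/s): [2.22, 2.22, 2.79, 2.79, 3.14, 3.14, 3.14].

## Interface

Orientations are given as a unit quaternion [x, y, z, w].
In Python, from workcell import get_obs, camera, camera_info, hand_in gives the robot as it stands.
- The arm moves only by the tool move_arm, never from a script. Its argument "motion" is text: rows parted by semicolons, each of 4 numbers parted by spaces: the shift along the world's x, y, z in m, then the turn about the world's z in rad. In form: tx ty tz spin; .... A call has 1 to 10 rows; each row is the pose to reach, as a shift and turn from the pose commanded when the call began; what a row does not reach only later rows make up. A row lasts 1/8 s, in which the tool goes at most 62.5 mm and 10.7 degrees, less where a joint would pass 70% of its speed; a pose out of reach is approached as far as the arm can. A call with a gripper value outside its range is refused whole. "grip" is the opening, from 0 (shut) to 1 (fully open), set as the call begins (left out, the last holds). The fingers move at their own pace and stop on an object; "force" is the grip in N (left out, the last holds). Time passes only in rows, so rows that repeat a pose let the fingers close. It gives the time, the measured TCP pose, the force and the opening at its end, in the units of the state.
- get_obs(): the state, without advancing time (a new reading comes with each control period).
- camera(name): name is "side" or "top"; returns (picture, depth): 400x640x3 uint8, red, green, blue; 400x640 float32, m along the optical axis (not along the pixel's ray), 0 where there is no reading.
- camera_info(name): a dict with "camera_matrix" (3x3 intrinsics, pixels), "eye" and "attitude" of the camera in the world. Camera axes: x right, y up, looking along -z (the intrinsics and any distortion apply to the point x, -y, -z); pixel columns grow to the right and rows downward; lengths in m; the calibration is good to about 2 mm. A picture is of the moment at which its call begins. camera_info takes no time and is no camera call.
- hand_in(): hands the job in, once; it reports no verdict.
The state is a dict: "clock": time; "joint_pos": joint angles; "joint_velocities": joint speeds; "tau": joint torques, N m; "position": TCP position; "ee_rot": TCP orientation; "ft_force": force on the tool from outside, world axes, zero at the start; "torque": the same for the moment, N m; "grip_width": opening from 0.0 (shut) to 1.0 (fully open).
Only numpy, scipy, OpenCV 4.12 (cv2) and the standard library are available. Lean on these libraries where they do the work, as an engineer would, in place of code of your own. Each camera call takes 0.05 s, during which the arm holds its last target.

## Working session

There is one attempt and no reset: what is moved stays moved. The work goes in short steps, Python scripts to look and compute and a tool call to move; the robot and the scene stay as the last step left them, time stands still between calls to the robot, and variables do not carry over. Pictures are saved under pics/ and viewed, and the job is handed in when it is done.

Besides the shell and the picture viewer there is one more tool, called as name(argument=value, ...) on one line, values as JSON. move_arm: Moves the arm, as the interface text tells. Its arguments: {"type":"object","properties":{"motion":{"type":"string"},"grip":{"type":"number"},"force":{"type":"number"}},"required":["motion"]}

```bash
mkdir -p pics
cat > h.py <<'E'
import numpy as np,cv2
from workcell import *
def save(n,f):
    p,d=camera(n); cv2.imwrite(f'pics/{f}.png',p[:,:,::-1]); np.save(f'pics/{f}.npy',d); return p,d
E
python3 - <<'E'
from h import *
for n in('top','side'):
    save(n,n+'1'); print(camera_info(n))
print(get_obs())
E
```

```text
{'camera_matrix': array([[463.59846548,   0.        , 319.45523647],
       [  0.        , 463.59846548, 197.68859311],
       [  0.        ,   0.        ,   1.        ]]), 'eye': array([ 3.43324379e-01, -5.96938534e-04,  1.09726119e+00]), 'attitude': array([-0.07424739,  0.06522473,  0.7042647 , -0.7030251 ])}
{'camera_matrix': array([[474.33874387,   0.        , 317.4355222 ],
       [  0.        , 474.33874387, 195.51274936],
       [  0.        ,   0.        ,   1.        ]]), 'eye': array([ 0.08958682, -0.7020856 ,  0.71941798]), 'attitude': array([ 0.43452402, -0.12945986, -0.25575747,  0.853825  ])}
{'clock': 0.1, 'joint_pos': array([-1.25658581,  0.33279813, -0.06470602,  1.46081502,  0.02158221,
        1.34989567, -0.08849889]), 'joint_velocities': array([-3.56382024e-04, -1.44724852e-03, -3.65646638e-04, -2.35482429e-03,
       -1.12336116e-03,  2.14743689e-03, -3.84219946e-06]), 'tau': array([ 1.24178572e-03, -6.26742911e+01,  4.90406889e-02, -3.92427421e+01,
        1.62773154e-02,  7.04037782e-03, -1.35575655e-05]), 'position': array([0.20643726, 0.58958752, 0.23062229]), 'ee_rot': array([-0.40938725,  0.57707251,  0.40886777,  0.57638229]), 'ft_force': array([0.17540296, 0.32343412, 0.30958485]), 'torque': array([0.02555687, 0.02740866, 0.0284791 ]), 'grip_width': 0.9980728267673414}
```

View pics/top1.png

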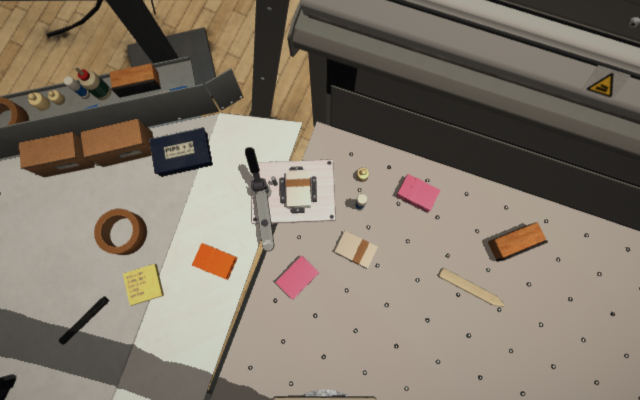

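View pics/side1.png

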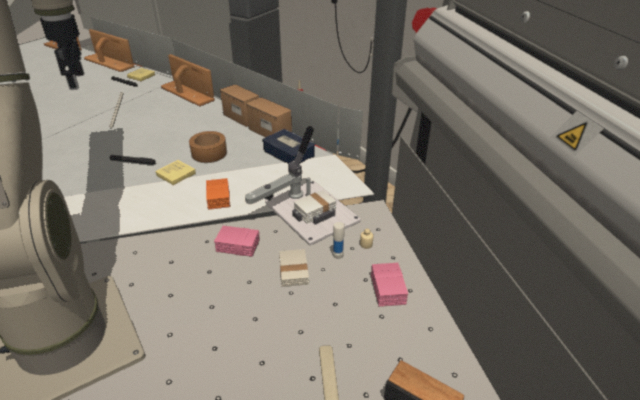

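```bash
cat >> h.py <<'E'
from scipy.spatial.transform import Rotation as R
def cloud(n,d):
    i=camera_info(n);K=i['camera_matrix'];v,u=np.mgrid[:400,:640]
    c=np.stack([(u-K[0,2])/K[0,0]*d,-(v-K[1,2])/K[1,1]*d,-d],-1)
    return c@R.from_quat(i['attitude']).as_matrix().T+i['eye']
def proj(n,P):
    i=camera_info(n);K=i['camera_matrix']
    c=(np.atleast_2d(P)-i['eye'])@R.from_quat(i['attitude']).as_matrix()
    return np.stack([K[0,2]-K[0,0]*c[:,0]/c[:,2],K[1,2]+K[1,1]*c[:,1]/c[:,2]],-1)
def load(f): return cv2.imread(f'pics/{f}.png'),np.load(f'pics/{f}.npy')
E
python3 - <<'E'
from h import *
np.set_printoptions(precision=3,suppress=True)
for n in('top','side'):
    p,d=load(n+'1'); c=cloud(n,d)
    pts={'top':[(259,185),(267,243),(262,210),(252,155),(251,223),(335,218),(333,161),(300,195),(356,250),(362,201),(362,173),(420,250)],'side':[(297,175),(253,195),(307,132),(313,236),(355,220),(340,230),(293,265),(270,340)]}[n]
    for u,v in pts: print(n,u,v,c[v,u])
    cr={'top':(230,130,400,280),'side':(230,110,390,290)}[n]
    x0,y0,x1,y1=cr
    cv2.imwrite(f'pics/{n}crop.png',cv2.resize(p[y0:y1,x0:x1],None,fx=4 if n=='top' else 3.3,fy=4 if n=='top' else 3.3,interpolation=cv2.INTER_CUBIC))
E
```

```text
top 259 185 [0.572 0.145 0.102]
top 267 243 [0.446 0.128 0.074]
top 262 210 [0.52  0.141 0.076]
top 252 155 [0.618 0.151 0.175]
top 251 223 [0.501 0.177 0.003]
top 335 218 [ 0.512 -0.024  0.011]
top 333 161 [ 0.655 -0.02  -0.002]
top 300 195 [0.561 0.058 0.044]
top 356 250 [ 0.435 -0.071  0.024]
top 362 201 [ 0.538 -0.082  0.086]
top 362 173 [ 0.612 -0.087  0.046]
top 420 250 [ 0.437 -0.223 -0.001]
side 297 175 [0.574 0.127 0.082]
side 253 195 [0.451 0.119 0.076]
side 307 132 [0.62  0.151 0.175]
side 313 236 [ 0.529 -0.014  0.011]
side 355 220 [ 0.642 -0.022  0.012]
side 340 230 [ 0.541 -0.098  0.082]
side 293 265 [ 0.437 -0.079  0.022]
side 270 340 [ 0.315 -0.201 -0.001]
```

View pics/topcrop.png

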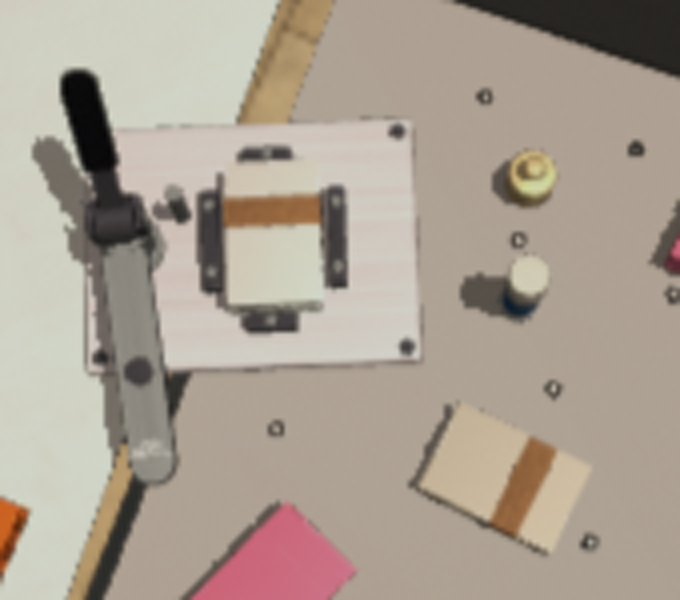

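View pics/sidecrop.png

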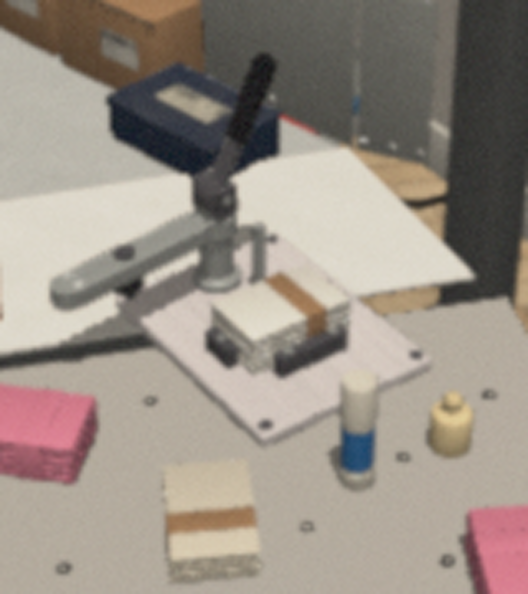

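Run:
```python
from h import *
np.set_printoptions(precision=4,suppress=True)
for n in('top','side'):
    p,d=load(n+'1'); c=cloud(n,d)
    if n=='top': sub=c[130:280,230:400]
    else: sub=c[110:290,230:390]
    P=sub.reshape(-1,3)
    box=(P[:,0]>.45)&(P[:,0]<.7)&(P[:,1]>-.06)&(P[:,1]<.22)
    m=box&(P[:,2]>.007)&(P[:,2]<.017)
    print(n,'plate',m.sum(),cv2.minAreaRect(P[m,:2].astype(np.float32)),np.median(P[m,2]))
    b2=(P[:,0]>.38)&(P[:,0]<.7)&(P[:,1]>.05)&(P[:,1]<.22)
    s=b2&(P[:,2]>.07)&(P[:,2]<.081)&(P[:,0]<.545)
    Q=P[s];mu=Q[:,:2].mean(0);u,sv,vt=np.linalg.svd(Q[:,:2]-mu)
    print('strap',len(Q),mu,vt[0],Q[:,2].mean(),cv2.minAreaRect(Q[:,:2].astype(np.float32)),Q[:,0].min())
    l=b2&(P[:,2]>.1);Q=P[l]
    print('lever',len(Q));mu=Q.mean(0);vt=np.linalg.svd(Q-mu)[2];print(mu,vt[0],Q[Q[:,2].argmax()])
    k=box&(P[:,2]>.041)&(P[:,2]<.05); print('cards',cv2.minAreaRect(P[k,:2].astype(np.float32)))
```

```text
top plate 3041 ((0.576204240322113, 0.08153124153614044), (0.2823219299316406, 0.2310914248228073), 87.96851348876953) 0.011770909860658652
strap 575 [0.4878 0.1341] [-0.987 -0.161] 0.07548754322164225 ((0.4878046214580536, 0.13419026136398315), (0.1157614067196846, 0.02644018642604351), 9.284335136413574) 0.4307089718755445
lever 405
[0.5991 0.1515 0.1414] [-0.5195 -0.0761 -0.8511] [0.6245 0.1567 0.1908]
cards ((0.578374981880188, 0.08530499041080475), (0.08518768101930618, 0.10003087669610977), 0.9610228538513184)
side plate 1877 ((0.5801727771759033, 0.07333270460367203), (0.15188324451446533, 0.20317275822162628), 2.4628219604492188) 0.01226459549361636
strap 366 [0.4865 0.1265] [-0.9882 -0.1534] 0.07535262171820266 ((0.4877825379371643, 0.1298830360174179), (0.11488929390907288, 0.02975466288626194), 9.3342924118042) 0.4312086273831313
lever 345
[0.6022 0.1452 0.1418] [-0.5185 -0.0685 -0.8523] [0.6279 0.1502 0.1894]
cards ((0.565990149974823, 0.08430305868387222), (0.09923963248729706, 0.14558115601539612), 29.70403289794922)
```

```bash
cat >> h.py <<'E'
def ov(f,n,c,yaw,th,lev,out,cr,k):
    p,_=load(f); x0,y0,x1,y1=cr; p=cv2.resize(p[y0:y1,x0:x1],None,fx=k,fy=k,interpolation=cv2.INTER_CUBIC)
    J=lambda q:np.array([*(np.array(c)+np.array([[np.cos(yaw),-np.sin(yaw)],[np.sin(yaw),np.cos(yaw)]])@np.array(q[:2])),q[2]])
    def dr(L,col,cl=True):
        a=((proj(n,np.array([J(q) for q in L]))-[x0,y0]+.5)*k).astype(int); cv2.polylines(p,[a],cl,col,1)
    dr([(-.075,-.1,.012),(.075,-.1,.012),(.075,.1,.012),(-.075,.1,.012)],(255,0,0))
    dr([(-.028,-.058,.045),(.028,-.058,.045),(.028,.028,.045),(-.028,.028,.045)],(0,200,0))
    e=np.array([-np.cos(th),-np.sin(th)]);g=np.array([-e[1],e[0]]);o=np.array([0,.07])
    q=lambda r,s,z:(*(o+r*e+s*g),z)
    dr([q(0,-.013,.076),q(.148,-.013,.076),q(.148,.013,.076),q(0,.013,.076)],(0,0,255))
    a=1.15-lev
    l=lambda r,s:q(-r*np.cos(a)+.005*np.sin(a)*1,s,.092+r*np.sin(a)+.005*np.cos(a))
    dr([l(0,-.01),l(.11,-.01),l(.11,.01),l(0,.01)],(0,255,255))
    cv2.imwrite(f'pics/{out}.png',p)
    return J,q,l
E
python3 - <<'E'
from h import *
ov('top1','top',(.580,.0733),.043,.118,.1,'ovt1',(230,130,400,280),4)
ov('side1','side',(.580,.0733),.043,.118,.1,'ovs1',(230,110,390,290),3.3)
E
```

```text
(no output)
```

View pics/ovt1.png

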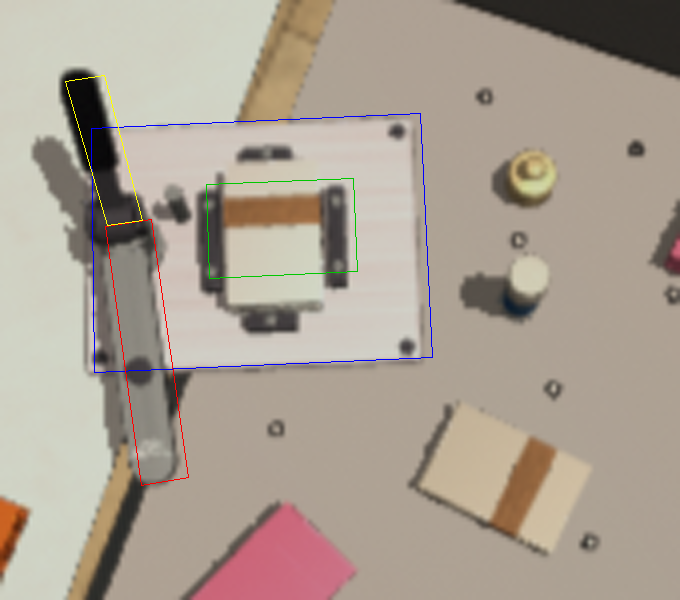

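View pics/ovs1.png

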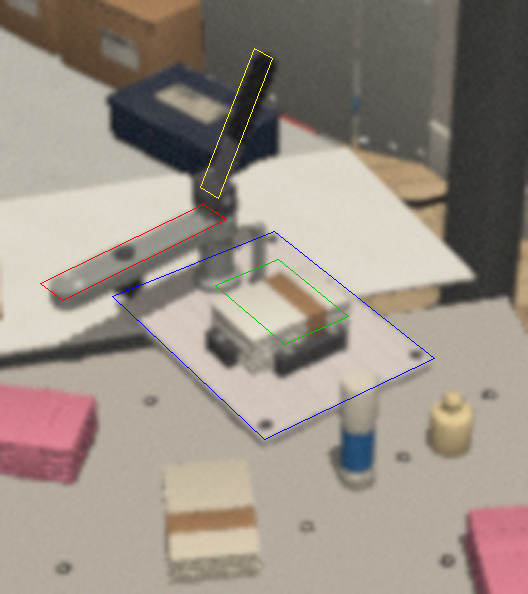

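Run:
```python
from h import *
print(R.from_quat(get_obs()['ee_rot']).as_matrix().round(3))
piv=np.array([.5765,.1455])
for th in np.arange(.05,1.71,.15):
    f=np.pi+.037+th; e=np.array([np.cos(f),np.sin(f)]);n=np.array([-e[1],e[0]])
    print(round(th,2),(piv+.122*e-.0265*n).round(3),(piv+.122*e-.0265*n-[.207,.59]).round(3))
```

```text
[[-0.    -0.944  0.33 ]
 [-0.001  0.33   0.944]
 [-1.    -0.    -0.001]]
0.05 [0.453 0.161] [ 0.246 -0.429]
0.2 [0.452 0.143] [ 0.245 -0.447]
0.35 [0.454 0.124] [ 0.247 -0.466]
0.5 [0.458 0.106] [ 0.251 -0.484]
0.65 [0.465 0.089] [ 0.258 -0.501]
0.8 [0.475 0.073] [ 0.268 -0.517]
0.95 [0.487 0.058] [ 0.28  -0.532]
1.1 [0.501 0.046] [ 0.294 -0.544]
1.25 [0.517 0.036] [ 0.31  -0.554]
1.4 [0.534 0.028] [ 0.327 -0.562]
1.55 [0.552 0.023] [ 0.345 -0.567]
1.7 [0.571 0.021] [ 0.364 -0.569]
```

move_arm(motion="0 -0.03 0 0;0.03 -0.08 0 0;0.06 -0.13 0 0;0.1 -0.17 0 0;0.13 -0.21 0 0;0.16 -0.25 0 0;0.19 -0.29 0 0;0.21 -0.33 0 0;0.238 -0.37 0 0;0.238 -0.38 0 0", grip=0)

```text
clock: 1.35
position: [0.446, 0.2066, 0.2311]
ee_rot: [-0.408, 0.578, 0.407, 0.578]
ft_force: [0.1, 0.5, 0.4]
grip_width: -0.003
```

move_arm(motion="0 0 -0.05 0;0 0 -0.1 0;0 0 -0.15 0;0.005 0 -0.174 0;0.005 0 -0.174 0;0.005 0 -0.174 0")

```text
clock: 2.1
position: [0.4498, 0.2105, 0.0584]
ee_rot: [-0.409, 0.576, 0.409, 0.577]
ft_force: [0.6, 0.4, 0.4]
grip_width: -0.004
```

Run:
```python
from h import *
save('top','top2');save('side','side2');print(get_obs()['position'])
a=cv2.imread('pics/top2.png')[110:280,200:400];b=cv2.imread('pics/side2.png')[90:290,200:400]
cv2.imwrite('pics/c2.png',np.hstack([cv2.resize(a,(400,340)),cv2.resize(b,(400,340))]))
```

```text
[0.45009217 0.21060848 0.0587007 ]
```

View pics/c2.png

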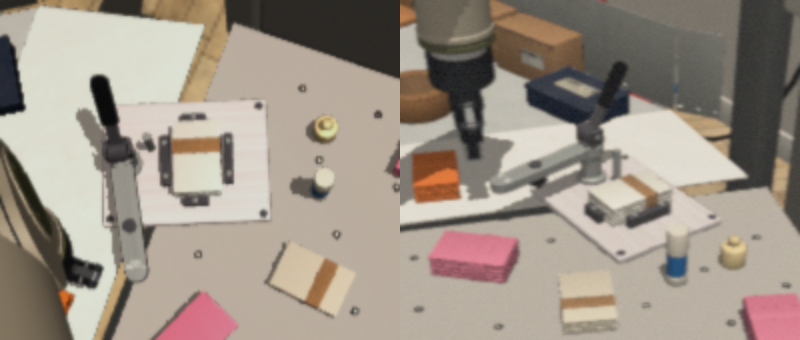

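Fingers (left half, 88,272) stand clear of the strap's end (137,265) on its +y side at strap height. Now the push.

move_arm(motion="0 -0.02 0 0;0 -0.04 0 0;0.001 -0.053 0 0;0.002 -0.066 0 0;0.003 -0.079 0 0;0.005 -0.092 0 0;0.008 -0.104 0 0;0.012 -0.115 0 0;0.016 -0.125 0 0;0.016 -0.125 0 0")

```text
clock: 3.45
position: [0.4658, 0.0839, 0.0573]
ee_rot: [-0.409, 0.577, 0.409, 0.577]
ft_force: [-0.4, 0.2, 0.0]
grip_width: 0.003
```

Run:
```python
from h import *
save('top','top3');print(get_obs()['position'],get_obs()['ft_force'])
a=cv2.imread('pics/top3.png')[110:280,200:400]
cv2.imwrite('pics/c3.png',cv2.resize(a,(600,510)))
```

```text
[0.46561781 0.08446336 0.05724806] [-0.06188076  0.29352334 -0.21063207]
```

View pics/c3.png

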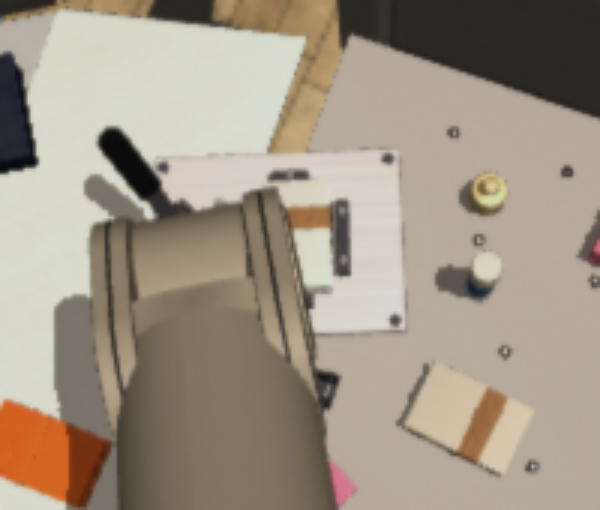

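The lever has turned along with the strap (strap near 0.65 rad). Continuing along the arc.

move_arm(motion="0.009 -0.012 0 0;0.015 -0.02 0 0;0.021 -0.027 0 0;0.028 -0.033 0 0;0.035 -0.039 0 0;0.043 -0.044 0 0;0.051 -0.049 0 0;0.06 -0.054 0 0;0.068 -0.057 0 0;0.068 -0.057 0 0")

```text
clock: 4.75
position: [0.5342, 0.0274, 0.0573]
ee_rot: [-0.409, 0.577, 0.409, 0.577]
ft_force: [-0.2, -0.1, 0.3]
grip_width: -0.0
```

move_arm(motion="0.006 -0.002 0 0;0.012 -0.004 0 0;0.018 -0.005 0 0;0.018 -0.005 0 0")

```text
clock: 5.25
position: [0.5521, 0.0227, 0.0574]
ee_rot: [-0.409, 0.577, 0.409, 0.577]
ft_force: [-0.0, 0.7, -0.3]
grip_width: 0.003
```

move_arm(motion="0.003 0 0 0;0.006 0 0 0;0.006 0 0 0")

```text
clock: 5.62
position: [0.5572, 0.0227, 0.0572]
ee_rot: [-0.409, 0.577, 0.409, 0.576]
ft_force: [-3.7, -1.3, 1.8]
grip_width: -0.001
```

move_arm(motion="0.002 0 0 0;0.004 0 0 0;0.004 0 0 0")

```text
clock: 6.0
position: [0.5582, 0.0226, 0.0566]
ee_rot: [-0.408, 0.579, 0.411, 0.575]
ft_force: [-17.8, -0.9, 12.7]
grip_width: -0.002
```

Run:
```python
from h import *
save('top','top4');save('side','side4')
a=cv2.imread('pics/top4.png')[110:280,200:400];b=cv2.imread('pics/side4.png')[90:290,200:400]
cv2.imwrite('pics/c4.png',np.hstack([cv2.resize(a,(400,340)),cv2.resize(b,(400,340))]))
```

```text
(no output)
```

View pics/c4.png

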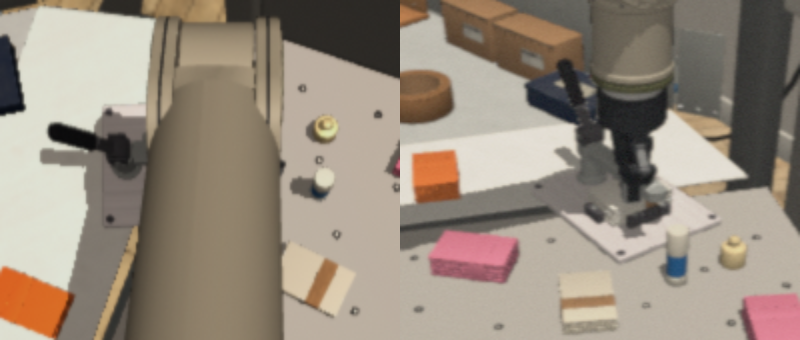

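Force rises steeply (18 N) over 1 mm: the strap is at its stop. Back off and up, then verify.

move_arm(motion="-0.005 0 0 0;-0.015 0 0 0;-0.03 0 0 0;-0.03 0 0.05 0;-0.03 0 0.1 0;-0.04 0 0.16 0;-0.06 -0.02 0.16 0;-0.1 -0.04 0.16 0;-0.12 -0.08 0.16 0;-0.12 -0.12 0.16 0")

```text
clock: 7.35
position: [0.4405, -0.0978, 0.2177]
ee_rot: [-0.409, 0.576, 0.409, 0.577]
ft_force: [1.6, 0.1, -0.1]
grip_width: 0.001
```

Run:
```python
from h import *
save('top','top5');save('side','side5')
ov('top5','top',(.579,.0755),.037,1.6,.1,'ovt5',(200,110,400,280),2)
ov('side5','side',(.580,.0733),.037,1.6,.1,'ovs5',(200,90,400,290),2)
a=cv2.imread('pics/ovt5.png');b=cv2.imread('pics/ovs5.png')
cv2.imwrite('pics/c5.png',np.hstack([a,b[:340]]))
for n in('top','side'):
    p,d=load(n+'5');P=cloud(n,d).reshape(-1,3)
    s=(P[:,0]>.5)&(P[:,0]<.66)&(P[:,1]>-.02)&(P[:,1]<.11)&(P[:,2]>.07)&(P[:,2]<.081)
    Q=P[s];mu=Q[:,:2].mean(0);vt=np.linalg.svd(Q[:,:2]-mu)[2][0]
    print(n,len(Q),mu,vt,np.arctan2(*(vt*np.sign(-vt[1]))[::-1])+np.pi-.037+0)
    l=(P[:,0]>.5)&(P[:,0]<.66)&(P[:,1]>.1)&(P[:,1]<.26)&(P[:,2]>.11)&(P[:,2]<.2);Q=P[l];mu=Q.mean(0);print('lev',len(Q),mu,np.linalg.svd(Q-mu)[2][0],Q[Q[:,2].argmax()])
```

```text
top 529 [0.57874637 0.05610636] [-0.03741769  0.99929971] 1.5712227566064165
lev 275 [0.57365555 0.18089508 0.15641841] [-0.02349376  0.50915943  0.86035151] [0.57382783 0.19946853 0.19218958]
side 306 [0.57964731 0.04169604] [ 0.00788564 -0.99996891] 1.5416820479997229
lev 11 [0.56734481 0.1749552  0.14666176] [ 0.0110651  -0.3941546  -0.91897754] [0.56691846 0.17536385 0.15860292]
```

View pics/c5.png

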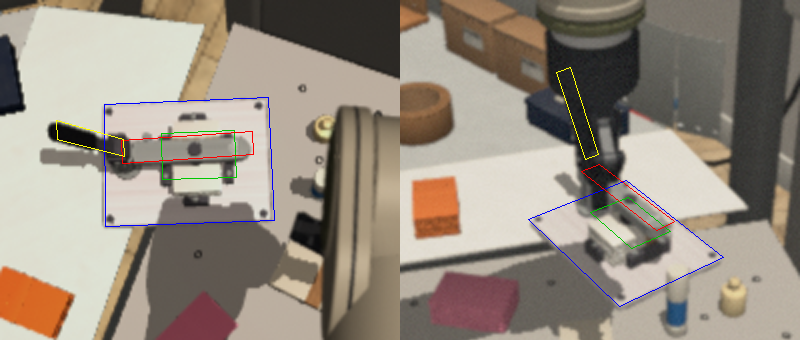

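Run:
```python
from h import *
for a in np.arange(1.15,-.06,-.1):
    print(round(a,2),round(.1455+.085*np.cos(a)-.005*np.sin(a)-.0145,3),round(.092+.085*np.sin(a)+.005*np.cos(a),3))
```

```text
1.15 0.161 0.172
1.05 0.169 0.168
0.95 0.176 0.164
0.85 0.183 0.159
0.75 0.19 0.154
0.65 0.196 0.147
0.55 0.201 0.141
0.45 0.205 0.133
0.35 0.209 0.126
0.25 0.212 0.118
0.15 0.214 0.11
0.05 0.216 0.101
-0.05 0.216 0.093
```

move_arm(motion="0.02 0.02 0 0.1;0.05 0.06 0 0.2;0.08 0.1 0 0.3;0.11 0.14 0 0.39;0.135 0.19 0 0.39;0.135 0.235 0 0.39;0.135 0.235 0 0.39;0.135 0.235 -0.03 0.39;0.135 0.235 -0.05 0.39;0.135 0.235 -0.05 0.39")

```text
clock: 8.7
position: [0.5755, 0.1375, 0.1661]
ee_rot: [-0.513, 0.487, 0.513, 0.486]
ft_force: [0.4, 0.5, -0.3]
grip_width: -0.001
```

Run:
```python
from h import *
save('top','top6');save('side','side6')
o=get_obs();print(R.from_quat(o['ee_rot']).as_matrix().round(3),o['ft_force'])
a=cv2.imread('pics/top6.png')[110:280,200:400];b=cv2.imread('pics/side6.png')[90:290,200:400]
cv2.imwrite('pics/c6.png',np.hstack([cv2.resize(a,(400,340)),cv2.resize(b,(400,340))]))
```

```text
[[ 0.001 -0.999 -0.053]
 [ 0.    -0.053  0.999]
 [-1.    -0.001  0.   ]] [-0.27446285 -0.14611131 -0.32818966]
```

View pics/c6.png

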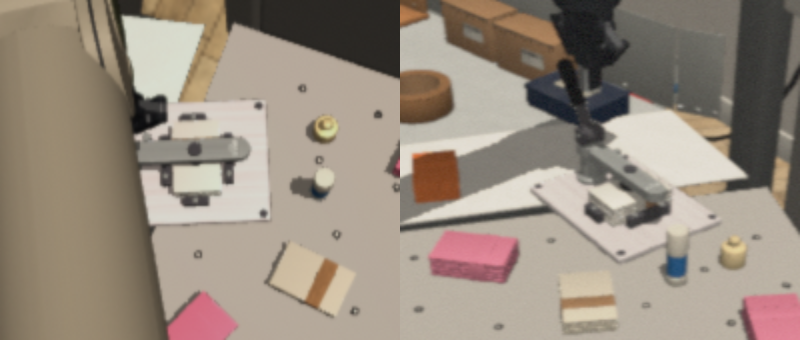

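Side view: fingers (597,90) stand just inside the raised lever (575,95), strap closed across the cards. Push the lever down along its arc.

move_arm(motion="0 0.015 0.001 0;0 0.025 0.001 0;0 0.032 0.001 0;-0.001 0.039 -0.003 0;-0.001 0.043 -0.006 0;-0.002 0.047 -0.009 0;-0.002 0.05 -0.011 0;-0.002 0.053 -0.014 0;-0.002 0.056 -0.017 0;-0.002 0.056 -0.017 0")

```text
clock: 10.05
position: [0.5742, 0.1943, 0.1499]
ee_rot: [-0.513, 0.487, 0.513, 0.486]
ft_force: [-0.1, -0.3, 0.2]
grip_width: 0.002
```

Run:
```python
from h import *
save('side','side7')
print(get_obs()['ft_force'],get_obs()['position'])
b=cv2.imread('pics/side7.png')[90:290,200:400]
cv2.imwrite('pics/c7.png',cv2.resize(b,(500,500)))
```

```text
[-0.27323601  1.2409726   0.80360795] [0.57412974 0.19414839 0.14991793]
```

View pics/c7.png

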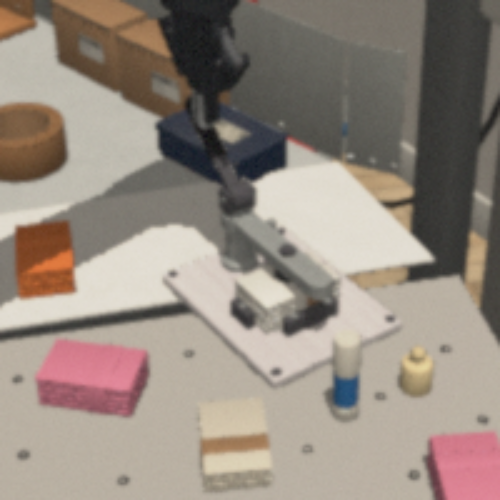

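The lever (215,150) follows the fingertip; strap stays closed. Continue downward.

move_arm(motion="0 0.003 -0.004 0;0 0.006 -0.008 0;0 0.009 -0.013 0;0 0.011 -0.017 0;0 0.013 -0.022 0;0 0.015 -0.027 0;0 0.017 -0.032 0;0 0.018 -0.037 0;0 0.019 -0.041 0;0 0.019 -0.041 0")

```text
clock: 11.35
position: [0.5743, 0.2127, 0.1088]
ee_rot: [-0.513, 0.487, 0.513, 0.486]
ft_force: [-1.0, 0.1, 0.5]
grip_width: 0.003
```

move_arm(motion="0 0.001 -0.003 0;0 0.001 -0.006 0;0 0.001 -0.006 0")

```text
clock: 11.72
position: [0.5744, 0.2138, 0.103]
ee_rot: [-0.513, 0.487, 0.513, 0.486]
ft_force: [-0.3, -0.3, -0.0]
grip_width: 0.003
```

move_arm(motion="0 0 -0.002 0;0 0 -0.004 0;0 0 -0.004 0")

```text
clock: 12.1
position: [0.5748, 0.2142, 0.1004]
ee_rot: [-0.513, 0.486, 0.513, 0.487]
ft_force: [-4.1, -2.0, 10.7]
grip_width: -0.001
```

move_arm(motion="0 0 -0.002 0;0 0 -0.003 0;0 0 -0.003 0")

```text
clock: 12.48
position: [0.5764, 0.2145, 0.0998]
ee_rot: [0.514, -0.485, -0.513, -0.488]
ft_force: [-5.6, -1.9, 25.7]
grip_width: 0.004
```

move_arm(motion="0 0 0.01 0;0 0 0.04 0;0 0 0.09 0;0 0 0.12 0;-0.04 0.04 0.13 0;-0.08 0.08 0.13 0;-0.12 0.12 0.13 0;-0.14 0.16 0.13 0;-0.16 0.2 0.13 0;-0.18 0.24 0.13 0")

```text
clock: 13.72
position: [0.3937, 0.455, 0.2261]
ee_rot: [-0.513, 0.487, 0.513, 0.486]
ft_force: [-0.1, 0.3, 0.9]
grip_width: 0.002
```

Run:
```python
from h import *
save('top','top8');save('side','side8');print(get_obs()['ft_force'],get_obs()['clock'])
ov('top8','top',(.577,.0775),.037,1.6,1.1,'ovt8',(200,110,400,280),2)
b=cv2.imread('pics/side8.png')[90:290,200:400]
cv2.imwrite('pics/c8.png',np.hstack([cv2.imread('pics/ovt8.png'),cv2.resize(b,(400,340))]))
for f in('5','8'):
  for n in('top','side'):
    p,d=load(n+f);P=cloud(n,d).reshape(-1,3)
    s=(P[:,0]>.5)&(P[:,0]<.66)&(P[:,1]>-.02)&(P[:,1]<.11)&(P[:,2]>.06)&(P[:,2]<.081)
    Q=P[s];mu=Q.mean(0);vt=np.linalg.svd(Q[:,:2]-mu[:2])[2][0]
    print(f,n,len(Q),mu,vt)
    l=(P[:,0]>.54)&(P[:,0]<.61)&(P[:,1]>.165)&(P[:,1]<.27)&(P[:,2]>.04)&(P[:,2]<.2);Q=P[l]
    if len(Q)>20: mu=Q.mean(0);print('lev',len(Q),mu,np.linalg.svd(Q-mu)[2][0],Q[:,1].max())
```

```text
[-0.83125782 -0.00448522 -0.83427644] 13.825
5 top 567 [0.57801216 0.05619629 0.0745927 ] [-0.03887099  0.99924424]
lev 236 [0.57346775 0.18443409 0.16233791] [-0.01987566  0.4988576   0.86645603] 0.2054942848930738
5 side 387 [0.57812929 0.03880146 0.07339187] [ 0.00468723 -0.99998901]
8 top 548 [0.57645268 0.05653602 0.06906023] [-0.02222576  0.99975298]
lev 347 [0.5745657  0.21236258 0.09967051] [-0.0083728   0.99823978  0.05871314] 0.2565212831857386
8 side 401 [0.57595754 0.04900125 0.06868844] [ 0.02124098 -0.99977438]
lev 173 [0.57483033 0.20729745 0.09923491] [ 0.02082841 -0.99784589 -0.06220731] 0.25032545166038156
```

View pics/c8.png

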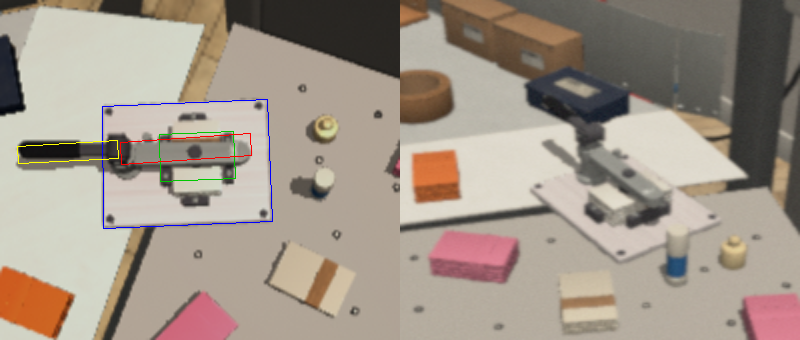

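Run:
```python
from h import *
for f,zt in(('5',.0755),('8',.0695)):
  for n in('top','side'):
    p,d=load(n+f);P=cloud(n,d).reshape(-1,3)
    s=(P[:,0]>.54)&(P[:,0]<.61)&(P[:,1]>-.01)&(P[:,1]<.1)&(abs(P[:,2]-zt)<.004)
    Q=P[s]
    # mid of edges per y-bin
    ys=np.arange(0,.1,.008);M=[]
    for y in ys:
        q=Q[abs(Q[:,1]-y)<.005]
        if len(q)>8: M.append((y,(np.percentile(q[:,0],4)+np.percentile(q[:,0],96))/2,np.ptp(q[:,0])))
    M=np.array(M);k=np.polyfit(M[:,0],M[:,1],1)
    print(f,n,len(M),M[:,2].mean().round(4),k,'x at .03:',np.polyval(k,.03), 'at pivot',np.polyval(k,.1455))
    # plate
  if 1:
    p,d=load('side'+f);P=cloud('side',d).reshape(-1,3)
    m=(P[:,0]>.49)&(P[:,0]<.68)&(P[:,1]>-.05)&(P[:,1]<.2)&(P[:,2]>.008)&(P[:,2]<.017)
    print(cv2.minAreaRect(P[m,:2].astype(np.float32)))
```

```text
5 top 13 0.0243 [-0.03705768  0.5810228 ] x at .03: 0.5799110724977601 at pivot 0.5756309102234962
5 side 13 0.0237 [0.00186401 0.58081229] x at .03: 0.5808682101020703 at pivot 0.5810835037537257
((0.5798330903053284, 0.07307794690132141), (0.1522274762392044, 0.20342469215393066), 2.0417137145996094)
8 top 13 0.0242 [-0.01579435  0.5778138 ] x at .03: 0.5773399654841002 at pivot 0.5755157180560344
8 side 13 0.0255 [-0.02083058  0.57894045] x at .03: 0.5783155329123495 at pivot 0.575909600963595
((0.5799304246902466, 0.07393966615200043), (0.1521836668252945, 0.20401135087013245), 1.9531904458999634)
```

Lever is down (≈0.06 rad above horizontal), but both views show the strap's tip crept back about 2.5 mm (≈0.02 rad) while the lever was pushed. The margin to 1.53 is thin, so I'll nudge it back onto its stop.

move_arm(motion="0.02 -0.05 0 0;0.04 -0.1 0 0;0.06 -0.15 0 0;0.08 -0.2 0 0;0.09 -0.25 0 0;0.1 -0.3 0 0;0.11 -0.35 0 0;0.121 -0.4 0 0;0.121 -0.43 0 0;0.121 -0.43 0 0")

```text
clock: 15.08
position: [0.5154, 0.0208, 0.2263]
ee_rot: [0.512, -0.488, -0.512, -0.488]
ft_force: [0.9, -0.0, 0.0]
grip_width: -0.002
```

move_arm(motion="0 0 -0.05 0;0 0 -0.1 0;0 0 -0.15 0;0 0 -0.168 0;0 0 -0.168 0;0 0 -0.168 0")

```text
clock: 15.82
position: [0.5169, 0.0242, 0.0601]
ee_rot: [0.514, -0.486, -0.513, -0.487]
ft_force: [-0.7, 0.4, -0.1]
grip_width: -0.002
```

move_arm(motion="0.01 0 -0.001 0;0.02 0 -0.002 0;0.03 0 -0.002 0;0.035 0 -0.002 0;0.038 0 -0.002 0;0.038 0 -0.002 0")

```text
clock: 16.58
position: [0.5535, 0.0238, 0.0563]
ee_rot: [-0.513, 0.487, 0.513, 0.486]
ft_force: [0.2, -0.4, 0.3]
grip_width: -0.001
```

move_arm(motion="0.002 0 0 0;0.003 0 0 0;0.003 0 0 0")

```text
clock: 16.95
position: [0.556, 0.0238, 0.0562]
ee_rot: [-0.513, 0.487, 0.513, 0.486]
ft_force: [-3.7, 0.6, 2.3]
grip_width: 0.005
```

move_arm(motion="0.001 0 0 0;0.002 0 0 0;0.002 0 0 0")

```text
clock: 17.32
position: [0.5584, 0.0237, 0.0562]
ee_rot: [-0.513, 0.487, 0.513, 0.486]
ft_force: [-3.5, -2.3, 1.4]
grip_width: 0.003
```

move_arm(motion="0.001 0 0 0;0.002 0 0 0;0.002 0 0 0")

```text
clock: 17.7
position: [0.5588, 0.0236, 0.056]
ee_rot: [-0.512, 0.488, 0.514, 0.486]
ft_force: [-12.3, -1.1, 7.6]
grip_width: 0.0
```

Stop reached again (force steps from a steady 3.5 N to 12 N). Retreat and check.

move_arm(motion="-0.005 0 0 0;-0.015 0 0 0;-0.035 0 0 0;-0.035 0 0.05 0;-0.035 0 0.1 0;-0.04 0 0.16 0;-0.06 0.04 0.17 0;-0.08 0.09 0.17 0;-0.1 0.14 0.17 0;-0.12 0.19 0.17 0")

```text
clock: 18.95
position: [0.4396, 0.2156, 0.2267]
ee_rot: [0.513, -0.486, -0.513, -0.487]
ft_force: [1.4, 0.6, 0.3]
grip_width: 0.002
```

move_arm(motion="-0.01 0.05 0 0;-0.02 0.1 0 0;-0.03 0.15 0 0;-0.04 0.2 0 0;-0.05 0.25 0 0;-0.05 0.25 0 0;-0.05 0.25 0 0")

```text
clock: 19.82
position: [0.3907, 0.4635, 0.2263]
ee_rot: [0.513, -0.486, -0.513, -0.487]
ft_force: [1.1, -0.2, -0.0]
grip_width: -0.004
```

Run:
```python
from h import *
save('top','top9');save('side','side9');o=get_obs();print(o['ft_force'],o['clock'],o['position'])
a=cv2.imread('pics/top9.png')[110:280,200:400];b=cv2.imread('pics/side9.png')[90:290,200:400]
cv2.imwrite('pics/c9.png',np.hstack([cv2.resize(a,(400,340)),cv2.resize(b,(400,340))]))
for n in('top','side'):
    p,d=load(n+'9');P=cloud(n,d).reshape(-1,3)
    s=(P[:,0]>.54)&(P[:,0]<.62)&(P[:,1]>-.01)&(P[:,1]<.1)&(abs(P[:,2]-.0695)<.004);Q=P[s];M=[]
    for y in np.arange(0,.1,.008):
        q=Q[abs(Q[:,1]-y)<.005]
        if len(q)>8: M.append((y,(np.percentile(q[:,0],4)+np.percentile(q[:,0],96))/2))
    M=np.array(M);k=np.polyfit(M[:,0],M[:,1],1);print(n,k,'x.03',np.polyval(k,.03),Q[:,2].mean())
    l=(P[:,0]>.54)&(P[:,0]<.61)&(P[:,1]>.165)&(P[:,1]<.27)&(P[:,2]>.04)&(P[:,2]<.2);Q=P[l];mu=Q.mean(0);print('lev',mu,np.linalg.svd(Q-mu)[2][0])
    for k,c0,r,z in(('glue',(.54,-.09),.03,.07),('weight',(.612,-.087),.03,.03),('low',(.436,-.075),.07,.015)):
        for f in('1','9'):
            W=cloud(n,load(n+f)[1]).reshape(-1,3);W=W[(np.hypot(W[:,0]-c0[0],W[:,1]-c0[1])<r)&(W[:,2]>z)];print(k,f,W.mean(0).round(4))
```

```text
[-0.30497449 -0.32432782  0.25202256] 19.925 [0.39128592 0.4628061  0.22662872]
top [-0.03323981  0.58136308] x.03 0.5803658839758977 0.06922688035474309
lev [0.57276629 0.21285793 0.0998502 ] [-0.03772331  0.99719661  0.06462107]
glue 1 [ 0.543  -0.0817  0.0835]
glue 9 [ 0.5431 -0.0818  0.0841]
weight 1 [ 0.615  -0.0888  0.0357]
weight 9 [ 0.6159 -0.0884  0.0356]
low 1 [ 0.4383 -0.0706  0.0218]
low 9 [ 0.4383 -0.0706  0.0218]
side [-0.01763633  0.58109332] x.03 0.5805642280819545 0.06928020855174626
lev [0.57330764 0.20790954 0.09902017] [-0.0427653   0.99671457  0.06878362]
glue 1 [ 0.5434 -0.0903  0.0819]
glue 9 [ 0.5433 -0.0901  0.0817]
weight 1 [ 0.6162 -0.0964  0.0357]
weight 9 [ 0.6163 -0.0963  0.0357]
low 1 [ 0.4379 -0.0792  0.0223]
low 9 [ 0.4377 -0.0795  0.0223]
```

View pics/c9.png

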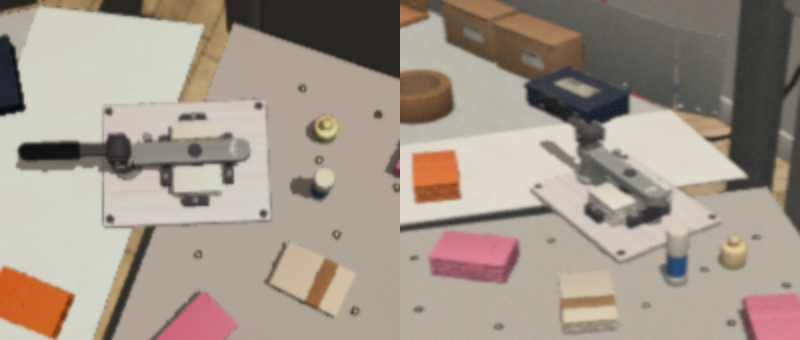

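```bash
python3 -c "
from workcell import *
print(hand_in())"
```

```text
the job is handed in; nothing more can be done
None
```

I clamped the pack and handed the job in at about 20 s of the 54 s allowed. I pushed the strap round to its stop with shut fingers, where the force rose to about 18 N. Then I pushed the cam lever down its arc to its lower stop, where it rose to about 26 N.

**One correction:** after the lever push, both cameras showed the strap had crept back about 0.02 rad. I nudged it onto its stop again, which took a steady 3.5 N or so and then 12 N at the stop.

**Last checks:**
- **Lever:** about 0.065 rad above horizontal, against the 0.05 stop, so roughly 1.09 rad on the joint.
- **Strap:** its tip is back at the x it had at the stop (0.580 m), and its top is about 6 mm lower than before. The two cameras disagree by about 0.015 rad on its direction.
- **Cards:** they lie in their nest by eye; I did not measure any shift.
- **Bystanders:** all three are within about 1 mm of where they started.
- **Robot:** it stands clear, with no force at the wrist.
- **Pad force:** I could not measure this directly. I infer it from the sunken strap and the resistance to the nudge.

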